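# Set the preparator's hand mill: burrs to touching, then three clicks open

## Task

Set the hand mill on the preparation bench for the next batch: turn its adjustment ring clockwise (seen from above) until the burrs touch and it will go no further, then back it off exactly three clicks, let it settle in its click and let go. Leave the jar, the spare burr and the brush undisturbed.

Things in the scene. Friction and masses are not known exactly. Their poses are not given: they have to be found in the camera images.
- mill_foot (a point): Hand mill: grey cast body screwed to the bench, immovable, round foot 116 mm across, at most 92 mm across above (60 to 124 mm up), 190 mm tall in all; bare neck 42 mm across from 126 to 160 mm up, under the ring. Point: centre of the foot's underside, on the mill's vertical axis. The crank hangs at its +y side, to 125 mm out, no higher than 105 mm, unused; chute at -x.
- ring_center (a point): Adjustment ring on top of the mill: eight-sided steel, 50 mm across opposite flats (flats 21 mm wide, one faces the lug side), 30 mm tall (160 to 190 mm up), point on its vertical axis, half-way up. Frame turns with it, x to the lug. Clockwise from above closes the burrs up to a firm stop where they touch; the stop's angle differs each time and can only be felt. Found 70 to 155 degrees open; opens to 170.
- ring_lug (a point): Small dark lug on top of the ring, 10 by 6 by 6 mm, 18 mm from the axis; point at the middle of its top, 196 mm above the bench. It turns with the ring and shows its angle.
- ring_top (a point): Centre of the ring's flat top, 190 mm above the bench. Clicks are 20 degrees apart: passing one takes about 0.15 N m; it then drops into the next and rests there. The stop takes far more (over 0.6). The stop lies within 2 degrees past a click: that is click zero, where the ring rests if let go at the stop; three clicks open is 60 degrees counter-clockwise from it.
- jar_mid (a point): Closed glass jar, 60 mm across, 85 mm tall, standing; point at its centre. A bystander.
- burr_mid (a point): Spare steel cone burr, 48 mm across at its foot and 36 mm tall, standing; point at its centre. A bystander.
- brush_grip (a point): Wooden brush 160 mm long lying on the bench; point on its handle. A bystander.

How it is judged:
On the way, in this order (a step that is already met when the one before it is completed fails the run):
1. the ring is turned clockwise until the burrs touch (within 3.5 degrees of click zero or at the stop) (distance between ring_c22 and neck_c1 below 0.00132 m), for 0.1 s.
2. the ring is backed off three clicks, within 8 degrees (distance between ring_c22 and neck_c1 between 0.01928 and 0.02461 m), for 0.2 s.
At the end, for the whole second after the job is handed in: The ring rests, released, in the third click counter-clockwise from where the burrs touch (60 degrees, give or take 8), having been turned to touching first (all of step 2).
It fails at once if the jar is pushed or lifted more than 15 mm from its place (distance of jar_mid from where it was at the start of the episode above 0.015 m).
It fails at once if the spare burr is pushed or lifted more than 15 mm from its place (distance of burr_mid from where it was at the start of the episode above 0.015 m).
It fails at once if the brush is pushed or lifted more than 15 mm from its place (distance of brush_grip from where it was at the start of the episode above 0.015 m).
It also fails if it takes over 58 s, if anything falls off the work surface, if the arm or the gripper's body presses on something with over 40 N, if the wrist force passes 120 N, or if a joint passes its speed limit or range.

## Robot

A 6-joint arm with a two-finger parallel gripper is mounted at the origin on the work surface. World frame = base frame: x ahead of the robot, y to its left, z up, the work surface at z = 0. Lengths are in m, angles in rad, forces in N, time in s.
With the tool pointing down it reaches from about 0.3 to 0.875 m from the base axis. Payload 6.4 kg.
Tool frame: the origin (TCP) lies at the very end of the fingers, on their centre line; the grasp point (between the pads) lies 19 mm behind it (grip_point_offset is the distance from the TCP to the grasp point, in m); z points along the fingers, y is the direction in which the jaws open and shut (so a half turn about z gives the same grasp; the last joint's range is limited). The gripper opens to 88 mm and grips with 3 to 60 N. Pads are 18 mm wide; open, the fingers measure 123 mm over their backs; the gripper's body (75 mm by 187 mm) begins 45 mm behind the grasp point.
Start: joints at [-1.493, 0.181, 1.607, -0, 1.354, -0.206], TCP at [0.161, -0.552, 0.239] pointing down, gripper open.
Joint ranges: [-2.99, 2.99], [-0.89, 2.07], [0.3, 2.58], [-1.14, 4.28], [0, 2.63], [-3.12, 3.12]. Speed limits (rad/s): [2.57, 2.57, 3.01, 3.14, 3.14, 3.14].

## Interface

Orientations are given as a unit quaternion [w, x, y, z].
In Python, from station import * gives the robot as it stands.
- The arm moves only by the shell command python3 -m jog 'ROWS'. ROWS is JSON, one flat list of numbers, 5 for each row, row after row: the shift along the world's x, y, z in mm, then the turn about the world's z in degrees, then the finger opening in mm, from 0 to 88.1. A call has exactly 8 rows; each row shifts and turns the pose as measured when the row begins; what a row does not reach is not made up. A row lasts 1/10 s, in which the tool goes at most 50 mm and 8.59 degrees, less where a joint would pass 70% of its speed; a pose out of reach is approached as far as the arm can. A call is refused whole if a number of a shift passes 50 or a number of a turn 8.59, either way. A call with a gripper value outside its range is refused whole. The fingers move at their own pace and stop on an object; the grip force is fixed at half the most. Time passes only in rows, so rows that do not move let the fingers close, or fill a call up. It gives the time, the measured TCP pose, the force and the opening at its end, in the units of the state.
- get_state(): the state, without advancing time (a new reading comes with each control period).
- snapshot(name): name is "scene" or "side" or "wrist"; returns (picture, depth): 384x512x3 uint8, red, green, blue; 384x512 float32, m along the optical axis (not along the pixel's ray), 0 where there is no reading.
- get_calibration(name): a dict with "K" (3x3 intrinsics, pixels), "origin" and "attitude" of the camera in the world. Camera axes: x right, y up, looking along -z (the intrinsics and any distortion apply to the point x, -y, -z); pixel columns grow to the right and rows downward; lengths in m; the calibration is good to about 2 mm. A picture is of the moment at which its call begins: read the wrist's pose just before it. get_calibration takes no time and is no camera call; for the wrist camera it gives the pose at the moment of the call.
- finish_job(): hands the job in, once; it reports no verdict.
Trained networks look in the newest picture that a camera, given by its name, has taken for a name from the list of things; names that differ only in an ending like _2 or _b are one class to them, and where a whole thing is asked for, a point or a joint stands for the part that bears it (a point fixed in the world has none). Each returns a list of dicts, best first, with "confidence" (0 to 1); they miss things now and then, are a little off and sometimes report something else, mostly with a low value. They report only what shows in the picture. A call takes as long as a camera call.
- outline_of(query, camera): "mask" (384x512 bool, what is visible of it) and "location" ([column, row] in pixels, amid what is visible of it).
The state is a dict: "t": time; "joint_positions": joint angles; "qd": joint speeds; "effort": joint torques, N m; "ee_pos": TCP position; "orientation": TCP orientation; "ft_force": force on the tool from outside, world axes, zero at the start; "moment": the same for the moment, N m; "width": finger opening in m.
Only numpy, scipy, OpenCV 4.12 (cv2) and the standard library are available. Lean on these libraries where they do the work, as an engineer would, in place of code of your own. Each camera call takes 0.05 s, during which the arm holds its last target. There are 200 camera calls.

## Working session

There is one attempt and no reset: what is moved stays moved. The work goes in short steps, Python scripts to look and compute and a shell command to move; the robot and the scene stay as the last step left them, time stands still between calls to the robot, and variables do not carry over. Pictures are saved under pics/ and viewed, on a budget of 10 in all, crops included, one or two more only if the job needs it, and the job is handed in when it is done.

```bash
mkdir -p pics; cat > h.py <<'E'
from station import *
import numpy as np, cv2
from scipy.spatial.transform import Rotation as R
def att(c):
    a=np.array(c["attitude"],float)
    if a.shape==(3,3): return a
    return R.from_quat([a[1],a[2],a[3],a[0]]).as_matrix()
def unproj(c,u,v,d):
    K=np.array(c["K"]); x=(u-K[0,2])/K[0,0]*d; y=(v-K[1,2])/K[1,1]*d
    return att(c)@np.array([x,-y,-d])+np.array(c["origin"])
def ray_z(c,u,v,z):
    p=unproj(c,u,v,1.0); o=np.array(c["origin"]); return o+(p-o)*(z-o[2])/(p[2]-o[2])
E
python3 - <<'E'
from h import *
s=get_state(); print(s)
ims=[]
for n in ["scene","side"]:
    im,d=snapshot(n); c=get_calibration(n); 
    if n=="scene": print(c)
    im=im.copy()
    for q in ["mill_foot","ring_top","ring_lug","jar_mid","burr_mid","brush_grip"]:
        r=outline_of(q,n)
        if r:
            u,v=r[0]["location"]; dd=d[int(v),int(u)]
            print(n,q,round(r[0]["confidence"],2),(round(u),round(v)),r[0]["mask"].sum(),np.round(unproj(c,u,v,dd),3) if dd>0 else None)
    ims.append(im)
cv2.imwrite("pics/a.png",cv2.resize(np.vstack(ims)[...,::-1],(400*1,600)) if 0 else cv2.resize(np.hstack(ims)[...,::-1],(800,300)))
cv2.imwrite("pics/scene.png",ims[0][...,::-1])
E
```

```text
{'t': 0.0, 'joint_positions': array([-1.49333147e+00,  1.81508492e-01,  1.60800966e+00, -3.01390095e-06,
        1.35380325e+00, -2.06326847e-01]), 'qd': array([ 0.00078394, -0.000801  ,  0.0010883 ,  0.00075489, -0.00052794,
        0.00050819]), 'effort': array([-9.69894027e-04, -4.33865190e+01, -3.41850615e+01,  7.01578916e-02,
        3.85629293e-02, -1.19618285e-04]), 'ee_pos': array([ 0.16095711, -0.55145062,  0.23782765]), 'orientation': array([-8.62675021e-04,  9.89949248e-01,  1.41420434e-01,  5.41856641e-05]), 'ft_force': array([-0.6353572 ,  0.4706229 , -0.06229684]), 'moment': array([ 0.00126439,  0.01103832, -0.03648209]), 'width': 0.08814057898429062}
{'K': array([[395.05142885,   0.        , 252.42106974],
       [  0.        , 395.05142885, 188.25983477],
       [  0.        ,   0.        ,   1.        ]]), 'origin': array([ 0.99303047, -0.18594975,  0.74500201]), 'attitude': array([0.79459731, 0.26443425, 0.17617075, 0.5173524 ])}
scene mill_foot 0.88 (194, 228) 3040 [ 0.584 -0.132  0.096]
scene ring_lug 0.71 (179, 185) 758 [ 0.55  -0.137  0.191]
scene jar_mid 0.64 (181, 185) 779 [ 0.549 -0.133  0.19 ]
scene brush_grip 0.57 (185, 287) 1351 [ 0.656 -0.186  0.02 ]
side mill_foot 0.85 (285, 198) 2760 [ 0.535 -0.083  0.072]
side ring_top 0.89 (293, 147) 554 [ 0.534 -0.114  0.188]
side ring_lug 0.79 (291, 148) 529 [ 0.536 -0.109  0.188]
side jar_mid 0.89 (340, 174) 917 [ 0.443 -0.222  0.065]
side burr_mid 0.74 (350, 226) 356 [ 0.39  -0.104  0.022]
side brush_grip 0.93 (250, 185) 571 [ 0.649 -0.154  0.018]
```

View pics/a.png

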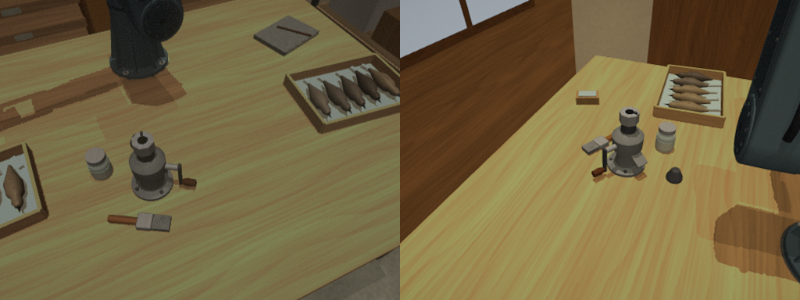

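The scene and side views show the mill near the middle, with the jar at its -y side, the burr towards the robot, the brush on the far side and the crank at +y. I'll measure the ring and lug from depth.

```bash
cat >> h.py <<'E'
def cloud(n):
    im,d=snapshot(n); c=get_calibration(n); K=np.array(c["K"])
    v,u=np.mgrid[:384,:512]; P=np.stack([(u-K[0,2])/K[0,0]*d,-(v-K[1,2])/K[1,1]*d,-d],-1)@att(c).T+np.array(c["origin"])
    P[d<=0]=np.nan
    return im,P,c
E
python3 - <<'E'
from h import *
for n in ["scene","side"]:
    im,P,c=cloud(n)
    near=np.hypot(P[...,0]-.545,P[...,1]+.125)<.06
    z=P[...,2]; print(n,np.histogram(z[near&(z>.12)],bins=np.arange(.12,.21,.005)))
    top=near&(z>.184)&(z<.1935)
    p=P[top][:,:2].astype(np.float32); print(len(p),cv2.minEnclosingCircle(p),p.min(0),p.max(0),p.mean(0))
    l=near&(z>.1935); 
    if l.any(): print("lug",l.sum(),P[l].mean(0), np.argwhere(l).mean(0))
    for q in ["jar_mid","burr_mid","brush_grip"]:
        r=outline_of(q,n)
        for k in r[:2]: 
            m=k["mask"]; pp=P[m]; print(q,round(k["confidence"],2),np.nanmin(pp,0).round(3),np.nanmax(pp,0).round(3))
    r,cc=np.argwhere(top).mean(0).astype(int)
    a=cv2.resize(im[r-40:r+40,cc-40:cc+40],(400,400),interpolation=cv2.INTER_CUBIC)
    cv2.imwrite(f"pics/c_{n}.png",a[...,::-1]); print(r-40,cc-40)
cv2.imwrite("pics/c.png",np.hstack([cv2.imread("pics/c_scene.png"),cv2.imread("pics/c_side.png")]))
E
```

```text
scene (array([209, 362,  78,  30,  38,  34,  19,   3,  30,  50,  50,  45,  41,
       189, 363,  16,   0]), array([0.12 , 0.125, 0.13 , 0.135, 0.14 , 0.145, 0.15 , 0.155, 0.16 ,
       0.165, 0.17 , 0.175, 0.18 , 0.185, 0.19 , 0.195, 0.2  , 0.205]))
557 ((0.5385577082633972, -0.12748554348945618), 0.02710694447159767) [ 0.51197344 -0.15393408] [ 0.5654293  -0.10183915] [ 0.54177415 -0.12835479]
lug 18 [ 0.52156653 -0.12433718  0.19611312] [170.  180.5]
jar_mid 0.7 [ 0.424 -0.276  0.   ] [ 0.48  -0.217  0.089]
brush_grip 0.94 [ 0.595 -0.269 -0.   ] [ 0.693 -0.118  0.024]
140 142
side (array([139, 232,  45,  35,  42,  35,  32,   8,  52,  55,  46,  56,  47,
       209, 106,   5,   0]), array([0.12 , 0.125, 0.13 , 0.135, 0.14 , 0.145, 0.15 , 0.155, 0.16 ,
       0.165, 0.17 , 0.175, 0.18 , 0.185, 0.19 , 0.195, 0.2  , 0.205]))
319 ((0.5367719531059265, -0.12598127126693726), 0.02822689898312092) [ 0.5112431  -0.15390629] [ 0.5645434 -0.0985563] [ 0.5374148  -0.12251122]
lug 11 [ 0.52004458 -0.12207505  0.19493116] [143.09090909 300.81818182]
jar_mid 0.96 [ 0.418 -0.269  0.001] [ 0.477 -0.214  0.088]
jar_mid 0.53 [ 0.618 -0.215  0.   ] [ 0.688 -0.117  0.022]
burr_mid 0.7 [ 0.366 -0.148 -0.002] [ 0.413 -0.097  0.038]
brush_grip 0.66 [ 0.619 -0.223 -0.001] [ 0.686 -0.117  0.022]
103 252
```

View pics/c.png

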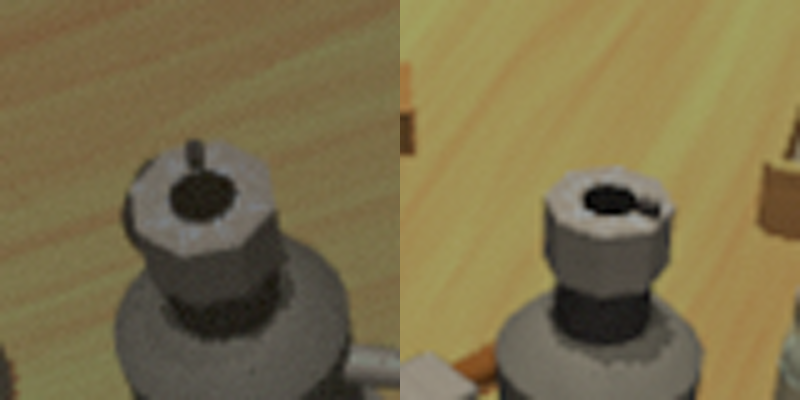

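Ring axis is about (0.538, -0.127), and the lug points at about 167° world. Flats are therefore at -13, 32 and 77 degrees. I'll approach at jaw yaw 32°, which leaves about 220° of clockwise travel on joint 6.

```bash
python3 -m jog '[24,27,2,6.6,88, 24,27,2,6.6,88, 24,27,2,6.6,88, 24,27,2,6.6,88, 24,27,2,6.6,88, 24,27,2,6.6,88, 24,27,2,6.6,88, 24,27,2,6.6,88]'; python3 -m jog '[24,27,1,6.6,88, 24,27,1,6.6,88, 24,27,1,6.6,88, 24,27,1,6.6,88, 24,27,1,6.6,88, 24,27,1,6.6,88, 20,20,0,6.6,88, 0,0,0,0,88]'
cat >> h.py <<'E'
def yaw(s):
    w,x,y,z=s["orientation"]; M=R.from_quat([x,y,z,w]).as_matrix(); return np.degrees(np.arctan2(M[1,1],M[0,1])),M[:,2]
def st():
    s=get_state(); y,zz=yaw(s); print("t%.2f"%s["t"],"pos",(s["ee_pos"]*1000).round(1),"yaw %.2f"%y,"tz",zz.round(3),"F",s["ft_force"].round(1),"M",s["moment"].round(3),"w %.4f"%s["width"],"j6 %.2f j1 %.2f"%(s["joint_positions"][5],s["joint_positions"][0]))
E
python3 -c "
from h import *
st()"
```

```text
t: 1.9
ee_pos: [0.3553, -0.331, 0.2553]
orientation: [0.001, 0.816, 0.578, -0.0]
ft_force: [0.8, -0.8, 0.4]
width: 0.0879
t: 2.7
ee_pos: [0.5275, -0.1372, 0.2636]
orientation: [0.004, 0.506, 0.862, 0.002]
ft_force: [-0.8, 0.2, -0.4]
width: 0.0879
t2.70 pos [ 527.5 -137.2  263.6] yaw 29.18 tz [ 0.008 -0.001 -1.   ] F [-0.8  0.2 -0.4] M [ 0.012 -0.108 -0.041] w 0.0879 j6 -0.98 j1 -0.47
```

```bash
cat >> h.py <<'E'
def lug(n,c0=(.538,-.127)):
    im,P,c=cloud(n); z=P[...,2]; near=np.hypot(P[...,0]-c0[0],P[...,1]-c0[1])<.032
    l=near&(z>.1935)&(z<.2)
    top=near&(z>.186)&(z<.1935); 
    p=P[top][:,:2].astype(np.float32)
    if len(p)>20: print(n,"top",len(p),cv2.minEnclosingCircle(p))
    if l.sum()>3:
        q=P[l].mean(0); print(n,"lug",l.sum(),q.round(4),"ang",np.degrees(np.arctan2(q[1]-c0[1],q[0]-c0[0])).round(1))
    return im
E
python3 - <<'E'
from h import *
st(); im=lug("wrist"); lug("scene"); lug("side")
cv2.imwrite("pics/w1.png",im[...,::-1])
E
```

```text
t2.70 pos [ 527.5 -137.2  263.6] yaw 29.18 tz [ 0.008 -0.001 -1.   ] F [-0.8  0.2 -0.4] M [ 0.012 -0.108 -0.041] w 0.0879 j6 -0.98 j1 -0.47
wrist top 3195 ((0.5378591418266296, -0.12841075658798218), 0.02693864516913891)
wrist lug 111 [ 0.5199 -0.1248  0.1956] ang 173.0
scene top 530 ((0.5389480590820312, -0.1278512328863144), 0.02701506018638611)
scene lug 19 [ 0.5223 -0.1246  0.196 ] ang 171.4
side top 291 ((0.5384163856506348, -0.12647153437137604), 0.02751743234694004)
side lug 11 [ 0.5198 -0.1223  0.1951] ang 165.7
```

View pics/w1.png

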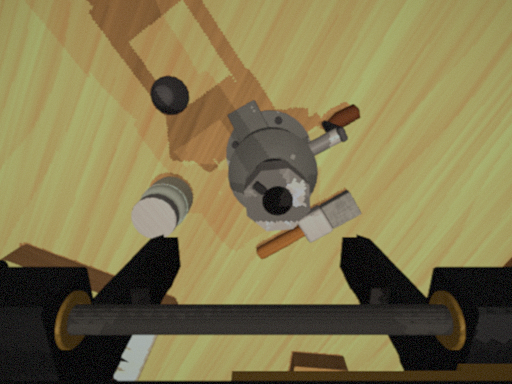

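The wrist view shows the ring at (277,200) with its lug at (258,187), and the bystanders well clear of the jaws. Own-centre estimates agree: lug at about 168.4°, axis (0.538, -0.128). I'll align to yaw 33.4°, then descend.

```bash
python3 -m jog '[5,5,0,2.1,88, 5,4,0,2.1,88, 0,0,-15,0,88, 0,0,-15,0,88, 0,0,-15,0,88, 0,0,-15,0,88, 0,0,-10,0,88, 0,0,0,0,88]'; python3 -c "
from h import *
st()"
```

```text
t: 3.65
ee_pos: [0.5327, -0.1341, 0.1864]
orientation: [0.002, 0.479, 0.878, 0.0]
ft_force: [-0.5, -0.4, 1.3]
width: 0.0881
t3.65 pos [ 532.7 -134.1  186.4] yaw 32.75 tz [ 0.004 -0.001 -1.   ] F [-0.5 -0.4  1.3] M [-0.009 -0.082  0.012] w 0.0881 j6 -1.03 j1 -0.46
```

```bash
python3 -m jog '[6,7,0,0.6,88, 3,3,0,0.3,88, 0,0,-10,0,88, 0,0,-10,0,88, 0,0,-8,0,88, 0,0,-4,0,88, 0,0,0,0,88, 0,0,0,0,88]'; python3 -c "
from h import *
st()"
```

```text
t: 4.45
ee_pos: [0.5431, -0.1236, 0.1527]
orientation: [0.003, 0.472, 0.882, 0.0]
ft_force: [-0.0, -0.8, 0.0]
width: 0.0879
t4.45 pos [ 543.1 -123.6  152.7] yaw 33.73 tz [ 0.006 -0.002 -1.   ] F [-0.  -0.8  0. ] M [ 0.01  -0.104  0.035] w 0.0879 j6 -1.03 j1 -0.44
```

```bash
python3 -m jog '[-4,-3,2,0,88, -1,-1,1,0,88, 0,0,0,0,88, 0,0,0,0,88, 0,0,0,0,88, 0,0,0,0,88, 0,0,0,0,88, 0,0,0,0,88]'; python3 -c "
from h import *
st()"
```

```text
t: 5.25
ee_pos: [0.5384, -0.1286, 0.1574]
orientation: [0.005, 0.472, 0.882, 0.0]
ft_force: [0.1, 0.1, 0.1]
width: 0.0879
t5.25 pos [ 538.4 -128.6  157.4] yaw 33.70 tz [ 0.009 -0.003 -1.   ] F [0.1 0.1 0.1] M [-0.054 -0.127  0.006] w 0.0879 j6 -1.04 j1 -0.45
```

Centred. Close on the flats.

```bash
python3 -m jog '[0,0,0,0,60, 0,0,0,0,54, 0,0,0,0,46, 0,0,0,0,46, 0,0,0,0,46, 0,0,0,0,46, 0,0,0,0,46, 0,0,0,0,46]'; python3 -c "
from h import *
st()"
```

```text
t: 6.05
ee_pos: [0.5387, -0.1282, 0.1573]
orientation: [0.005, 0.472, 0.882, 0.001]
ft_force: [1.0, 0.2, -0.5]
width: 0.0498
t6.05 pos [ 538.7 -128.2  157.3] yaw 33.72 tz [ 0.009 -0.003 -1.   ] F [ 1.   0.2 -0.5] M [-0.06  -0.122 -0.024] w 0.0498 j6 -1.04 j1 -0.45
```

```bash
python3 -m jog '[0,0,0,-4,30, 0,0,0,-4,30, 0,0,0,-4,30, 0,0,0,-4,30, 0,0,0,-4,30, 0,0,0,-4,30, 0,0,0,-4,30, 0,0,0,0,30]'; python3 -c "
from h import *
st(); lug('scene'); lug('side')"
```

```text
t: 6.85
ee_pos: [0.5383, -0.1284, 0.1573]
orientation: [0.004, 0.678, 0.735, -0.001]
ft_force: [0.7, 1.2, -0.8]
width: 0.0493
t6.85 pos [ 538.3 -128.4  157.3] yaw 4.70 tz [ 0.005 -0.007 -1.   ] F [ 0.7  1.2 -0.8] M [ 0.028 -0.26  -0.006] w 0.0493 j6 -0.53 j1 -0.45
scene top 47 ((0.5178695321083069, -0.12145698070526123), 0.01163890864700079)
scene lug 23 [ 0.5188 -0.1207  0.1967] ang 161.9
side top 303 ((0.5377845168113708, -0.12330485880374908), 0.03032451868057251)
side lug 34 [ 0.5343 -0.1175  0.1964] ang 111.4
```

```bash
python3 -m jog '[0,0,0,-4,30, 0,0,0,-4,30, 0,0,0,-4,30, 0,0,0,-4,30, 0,0,0,-4,30, 0,0,0,-4,30, 0,0,0,-4,30, 0,0,0,-4,30]'; python3 -c "
from h import *
st()
r=outline_of('ring_lug','side')
im=lug('side');w=lug('wrist')
cv2.imwrite('pics/d.png',np.hstack([cv2.resize(im[100:200,240:340],(384,384)),w])[...,::-1])"
```

```text
t: 7.75
ee_pos: [0.5379, -0.1284, 0.1573]
orientation: [0.004, 0.855, 0.519, -0.002]
ft_force: [0.2, 0.5, -0.0]
width: 0.0499
t7.75 pos [ 537.9 -128.4  157.3] yaw -27.45 tz [-0.    -0.009 -1.   ] F [ 0.2  0.5 -0. ] M [-0.043 -0.25   0.04 ] w 0.0499 j6 0.04 j1 -0.44
side top 221 ((0.54021155834198, -0.1222076267004013), 0.030681198462843895)
side lug 34 [ 0.5445 -0.1224  0.1962] ang 34.9
wrist top 7070 ((0.5406875014305115, -0.12191934138536453), 0.031092483550310135)
wrist lug 678 [ 0.5361 -0.1142  0.1963] ang 98.2
```

View pics/d.png

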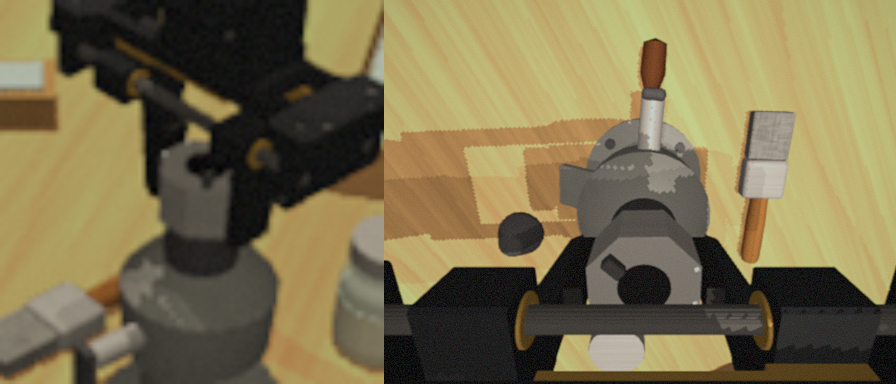

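The wrist view shows the lug at (614,267), at the same 135° to the jaws as before, so there has been no slip. 61° turned so far. From here I use small steps and watch the moment.

```bash
python3 -m jog '[0,0,0,-2.5,30, 0,0,0,-2.5,30, 0,0,0,-2.5,30, 0,0,0,-2.5,30, 0,0,0,-2.5,30, 0,0,0,-2.5,30, 0,0,0,-2.5,30, 0,0,0,-2.5,30]'; python3 -c "
from h import *
st()"
python3 -m jog '[0,0,0,-2.5,30, 0,0,0,-2.5,30, 0,0,0,-2.5,30, 0,0,0,-2.5,30, 0,0,0,-2.5,30, 0,0,0,-2.5,30, 0,0,0,-2.5,30, 0,0,0,-2.5,30]'; python3 -c "
from h import *
st()"
```

```text
t: 8.7
ee_pos: [0.5377, -0.1282, 0.1573]
orientation: [0.003, 0.929, 0.37, -0.003]
ft_force: [-0.3, 0.7, 0.2]
width: 0.0498
t8.70 pos [ 537.7 -128.2  157.3] yaw -46.52 tz [-0.003 -0.009 -1.   ] F [-0.3  0.7  0.2] M [-0.104 -0.246  0.065] w 0.0498 j6 0.37 j1 -0.44
t: 9.5
ee_pos: [0.5375, -0.1281, 0.1573]
orientation: [0.003, 0.978, 0.209, -0.004]
ft_force: [-0.0, 1.1, -1.0]
width: 0.0498
t9.50 pos [ 537.5 -128.1  157.3] yaw -65.83 tz [-0.007 -0.008 -1.   ] F [-0.   1.1 -1. ] M [-0.024 -0.161  0.11 ] w 0.0498 j6 0.71 j1 -0.44
```

```bash
python3 -m jog '[0,0,0,-2,30, 0,0,0,-2,30, 0,0,0,-2,30, 0,0,0,-2,30, 0,0,0,-2,30, 0,0,0,-2,30, 0,0,0,-2,30, 0,0,0,-2,30]'; python3 -c "
from h import *
st()"
python3 -m jog '[0,0,0,-2,30, 0,0,0,-2,30, 0,0,0,-2,30, 0,0,0,-2,30, 0,0,0,-2,30, 0,0,0,-2,30, 0,0,0,-2,30, 0,0,0,-2,30]'; python3 -c "
from h import *
st()"
```

```text
t: 10.3
ee_pos: [0.5375, -0.1279, 0.1574]
orientation: [0.003, 0.997, 0.082, -0.005]
ft_force: [-4.1, -1.4, 1.3]
width: 0.0507
t10.30 pos [ 537.5 -127.9  157.4] yaw -80.56 tz [-0.009 -0.007 -1.   ] F [-4.1 -1.4  1.3] M [-0.121  0.588  1.782] w 0.0507 j6 0.97 j1 -0.44
t: 11.1
ee_pos: [0.5371, -0.1278, 0.1578]
orientation: [0.006, 0.999, -0.037, -0.007]
ft_force: [-0.2, 0.2, -0.1]
width: 0.0524
t11.10 pos [ 537.1 -127.8  157.8] yaw -94.28 tz [-0.015 -0.011 -1.   ] F [-0.2  0.2 -0.1] M [0.094 0.02  1.329] w 0.0524 j6 1.21 j1 -0.44
```

The moment jumped to 1.8 N m (clicks show at most about 0.1) and the jaws are now wedging on the flats (width 52.4 mm), so the stop was reached. I'll check the lug before anything else.

```bash
python3 -c "
from h import *
st()
im,P,c=cloud('wrist'); z=P[...,2]
g=cv2.cvtColor(im,cv2.COLOR_RGB2GRAY)
near=np.hypot(P[...,0]-.538,P[...,1]+.128)<.024
l=near&(z>.1938)&(z<.199)&(g<90); 
q=np.median(P[l],0); print(l.sum(),q.round(4),np.degrees(np.arctan2(q[1]+.128,q[0]-.538)))
st()
cv2.imwrite('pics/w2.png',cv2.resize(im[160:352,140:396],None,fx=3,fy=3)[...,::-1])"
```

```text
t11.10 pos [ 537.1 -127.8  157.8] yaw -94.28 tz [-0.015 -0.011 -1.   ] F [-0.2  0.2 -0.1] M [0.094 0.02  1.329] w 0.0524 j6 1.21 j1 -0.44
330 [ 0.5488 -0.1121  0.1957] 55.82015015761295
t11.15 pos [ 537.  -127.7  157.8] yaw -94.38 tz [-0.015 -0.011 -1.   ] F [-0.4  0.5  0.9] M [ 0.062 -0.008  1.199] w 0.0523 j6 1.21 j1 -0.44
```

View pics/w2.png

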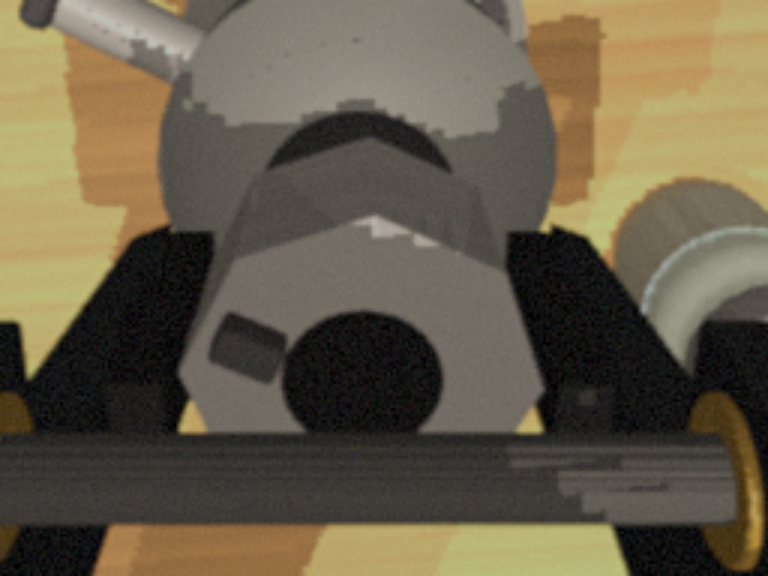

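The lug reads 55.8° world against about 168.4° at the start. The ring stood at the stop and the jaws slid about 15° past it. I'll release, let it settle into click zero and measure the lug unobstructed.

```bash
python3 -m jog '[0,0,0,0,60, 0,0,0,0,70, 0,0,0,0,80, 0,0,0,4,80, 0,0,0,5,80, 0,0,0,4,80, 0,0,0,3,80, 0,0,0,0,80]'; cat >> h.py <<'E'
def wl():
    st(); im,P,c=cloud('wrist'); z=P[...,2]
    g=cv2.cvtColor(im,cv2.COLOR_RGB2GRAY)
    near=np.hypot(P[...,0]-.538,P[...,1]+.128)<.025
    l=near&(z>.1938)&(z<.199)&(g<90); t=near&(z>.186)&(z<.1938)
    q=np.median(P[l],0); print(l.sum(),q.round(4),"lug %.1f"%np.degrees(np.arctan2(q[1]+.128,q[0]-.538)))
    for k in [m for m in outline_of("ring_lug","wrist")][:2]: 
        p=ray_z(c,*k["location"],.196); print(k["confidence"],k["mask"].sum(),p.round(4),"net lug %.1f"%np.degrees(np.arctan2(p[1]+.128,p[0]-.538)))
    rect=cv2.minAreaRect(P[l][:,:2].astype(np.float32)*1000); print("rect",rect)
    return im
E
python3 -c "
from h import *
im=wl()
cv2.imwrite('pics/w3.png',cv2.resize(im[160:352,140:396],None,fx=3,fy=3)[...,::-1])"
```

```text
t: 11.95
ee_pos: [0.5366, -0.1281, 0.1577]
orientation: [0.006, 0.994, 0.109, -0.007]
ft_force: [0.4, -0.1, -0.2]
width: 0.08
t11.95 pos [ 536.6 -128.1  157.7] yaw -77.43 tz [-0.012 -0.014 -1.   ] F [ 0.4 -0.1 -0.2] M [-0.05   0.036  0.029] w 0.0800 j6 0.92 j1 -0.44
343 [ 0.5487 -0.1116  0.1958] lug 56.8
0.9 9340 [ 0.5537 -0.1245  0.196 ] net lug 12.7
rect ((548.0718383789062, -111.60191345214844), (10.057870864868164, 6.865300178527832), 62.61368179321289)
```

View pics/w3.png

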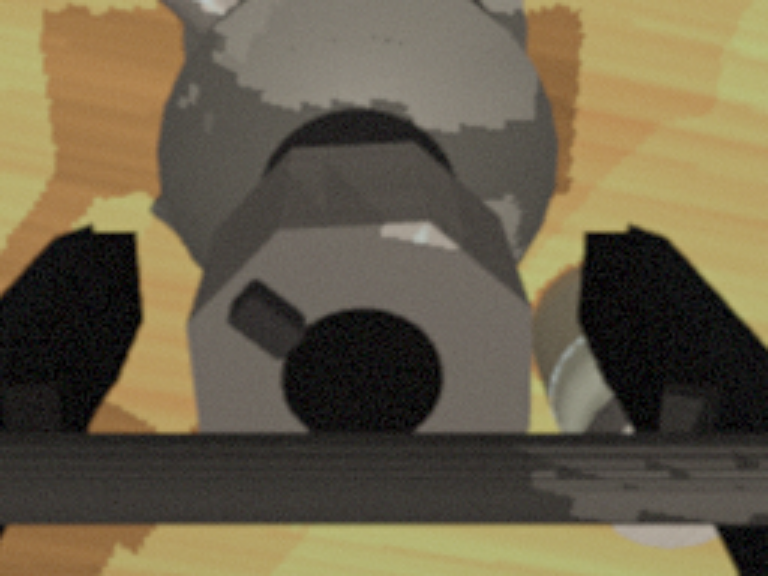

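The ring is square to the jaws (lug about 57.5°, jaws at -77.4°). It rests in click zero. Regrip.

```bash
python3 -m jog '[1.5,0,0,0,70, 0,0,0,0,60, 0,0,0,0,50, 0,0,0,0,30, 0,0,0,0,30, 0,0,0,0,30, 0,0,0,0,30, 0,0,0,0,30]'; python3 -c "
from h import *
st()"
```

```text
t: 12.85
ee_pos: [0.5382, -0.1278, 0.1577]
orientation: [0.006, 0.994, 0.107, -0.007]
ft_force: [-0.1, 0.5, 0.0]
width: 0.0501
t12.85 pos [ 538.2 -127.8  157.7] yaw -77.71 tz [-0.012 -0.013 -1.   ] F [-0.1  0.5  0. ] M [0.059 0.033 0.003] w 0.0501 j6 0.92 j1 -0.44
```

```bash
python3 -m jog '[0,0,0,4,30, 0,0,0,4,30, 0,0,0,4,30, 0,0,0,4,30, 0,0,0,4,30, 0,0,0,4,30, 0,0,0,4,30, 0,0,0,4,30]'; python3 -c "
from h import *
st()"
```

```text
t: 13.65
ee_pos: [0.5383, -0.1278, 0.1577]
orientation: [0.007, 0.923, 0.386, -0.005]
ft_force: [-0.4, 1.0, 1.0]
width: 0.0501
t13.65 pos [ 538.3 -127.8  157.7] yaw -44.63 tz [-0.003 -0.017 -1.   ] F [-0.4  1.   1. ] M [-0.022  0.025 -0.117] w 0.0501 j6 0.35 j1 -0.44
```

```bash
python3 -m jog '[0,0,0,4,30, 0,0,0,4,30, 0,0,0,4,30, 0,0,0,4,30, 0,0,0,4,30, 0,0,0,3,30, 0,0,0,0,30, 0,0,0,0,30]'; python3 -c "
from h import *
st()"
```

```text
t: 14.45
ee_pos: [0.5383, -0.1278, 0.1577]
orientation: [0.008, 0.823, 0.568, -0.003]
ft_force: [0.1, 0.2, 0.1]
width: 0.0501
t14.45 pos [ 538.3 -127.8  157.7] yaw -20.75 tz [ 0.004 -0.016 -1.   ] F [0.1 0.2 0.1] M [ 0.015 -0.017  0.091] w 0.0501 j6 -0.07 j1 -0.44
```

Now +57°. Add 3°, dwell, then check.

```bash
python3 -m jog '[0,0,0,2,30, 0,0,0,1,30, 0,0,0,0,30, 0,0,0,0,30, 0,0,0,0,30, 0,0,0,0,30, 0,0,0,0,30, 0,0,0,0,30]'; python3 -c "
from h import *
wl()"
```

```text
t: 15.25
ee_pos: [0.5383, -0.1278, 0.1577]
orientation: [0.008, 0.809, 0.588, -0.003]
ft_force: [-0.1, 1.9, -0.2]
width: 0.05
t15.25 pos [ 538.3 -127.8  157.7] yaw -17.99 tz [ 0.005 -0.016 -1.   ] F [-0.1  1.9 -0.2] M [-0.009 -0.128  0.037] w 0.0500 j6 -0.12 j1 -0.44
333 [ 0.5302 -0.1111  0.1957] lug 114.9
0.85 8973 [ 0.5439 -0.1126  0.196 ] net lug 69.1
rect ((523.8782958984375, -115.18448638916016), (21.476781845092773, 9.98415756225586), 31.670774459838867)
```

Jaws have turned +59.7° with no slip. The lug reads 115° and the moment is near zero. Release, rise and check.

```bash
python3 -m jog '[0,0,0,0,60, 0,0,0,0,75, 0,0,0,0,88, 0,0,0,0,88, 0,0,10,0,88, 0,0,20,0,88, 0,0,30,0,88, 0,0,20,0,88]'; python3 -m jog '[0,0,10,0,88, 0,0,0,0,88, 0,0,0,0,88, 0,0,0,0,88, 0,0,0,0,88, 0,0,0,0,88, 0,0,0,0,88, 0,0,0,0,88]'; python3 -c "
from h import *
im=wl(); lug('wrist'); lug('scene'); lug('side')
cv2.imwrite('pics/w4.png',im[...,::-1])"
```

```text
t: 16.15
ee_pos: [0.536, -0.1271, 0.2384]
orientation: [0.005, 0.809, 0.588, -0.004]
ft_force: [0.1, -0.5, 0.2]
width: 0.0884
t: 16.95
ee_pos: [0.5358, -0.127, 0.2489]
orientation: [0.005, 0.809, 0.588, -0.004]
ft_force: [-0.4, -0.6, 0.4]
width: 0.0882
t16.95 pos [ 535.8 -127.   248.9] yaw -18.03 tz [-0.001 -0.013 -1.   ] F [-0.4 -0.6  0.4] M [-0.03  -0.139 -0.018] w 0.0882 j6 -0.12 j1 -0.44
120 [ 0.53   -0.1112  0.1958] lug 115.5
0.92 4299 [ 0.5399 -0.1224  0.196 ] net lug 71.3
rect ((529.837158203125, -111.5048828125), (6.114904403686523, 10.15461540222168), 32.98080825805664)
wrist top 3553 ((0.5392839908599854, -0.12749060988426208), 0.027486063539981842)
wrist lug 122 [ 0.5301 -0.1113  0.1958] ang 116.8
scene top 381 ((0.5394571423530579, -0.12721750140190125), 0.026441287249326706)
scene lug 22 [ 0.5337 -0.1145  0.1959] ang 109.2
side top 295 ((0.5379897952079773, -0.1264515221118927), 0.027614513412117958)
side lug 10 [ 0.5285 -0.1098  0.1953] ang 119.0
```

View pics/w4.png

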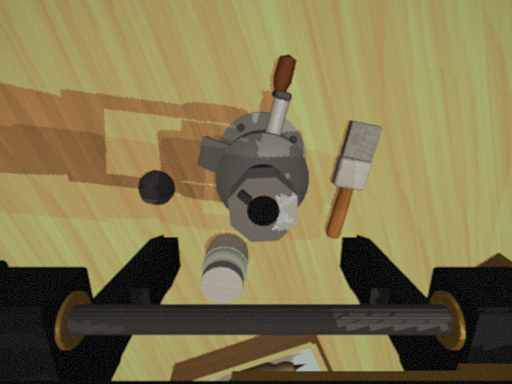

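The ring is released with its lug at about 117°, which is 59–60° from click zero. The jar, burr and brush are where they were. Handing in.

```bash
python3 -c "
from h import *
print(finish_job()); st()"
```

```text
the job is handed in; nothing more can be done
None
the job is handed in; nothing more can be done
```

The ring was turned clockwise to the stop, backed off three clicks and released, and the job was handed in at about 17 s of the 58 s allowed. No verdict was reported.

**Closing:** I gripped the ring on its flats and turned it about 112° clockwise. At the stop the wrist moment jumped to about 1.8 N m. I kept driving too long there, and the jaws slid about 15° on the ring while it stayed put, with the lug at 55.8°. I then released it into click zero (lug at about 57°), squared up and gripped it again.

**Backing off:** I turned it 59.7° counter-clockwise by the jaw angle, with no slip. I held it there about 0.5 s, opened the jaws and raised the tool clear.

**Last checks after release:**
- **Ring angle:** The wrist camera put the lug at 115.5–116.8°, or 59–60° from click zero. The lug's outline gave about 60.4°.
- **Other cameras:** The side view read 119°. The scene view read 109°, about 52° of travel, so it disagrees. It had few lug pixels, so I relied on the wrist view.
- **Lug network:** The trained network marked the whole ring rather than the lug, so I did not use it.
- **Bystanders:** The jar, spare burr and brush looked undisturbed in the last wrist picture. I did not re-measure their positions.

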